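# Check the bench scale with its steel weight

### The job

First clear the bench scale: take the aluminium sleeve off its pan and put it in the empty cardboard tray. Then take the steel check weight (not the brass one, which must stay where it is) out of its sloping seat and set it down gently, upright and centred in the ring marked on the sprung pan, without ever pushing the pan down hard.

Things in the scene. Friction and masses are not known exactly. Their poses are not given: they have to be found in the camera images.
- scale: grey bench scale, 200 x 190 mm housing up to 44 mm high with a dark display on its front (-x) face; fixed to the bench. Origin: bench level under the housing's centre; z up, x away from the display. The pan stands above it, its centre 10 mm towards +x of the origin
- pan_centre (a point): centre of the top face of the round steel pan (140 mm diameter, flat, 6 mm thick, about 68 mm above the bench when up); it moves with the pan. A dark ring of 65 mm outer and 61 mm inner diameter is marked round it, with a paler disc inside
- pan (a joint): how far the sprung pan is pushed straight down, m: 0 = up, 0.014 = bottom stop. Spring 800 N/m and well damped: the steel weight at rest sinks it about 6 mm. Beyond 0.012 (about 10 N) the scale counts as overloaded
- sleeve: bright aluminium tube, 30 mm diameter, 80 mm tall, about 70 g, standing on end somewhere on the pan. Origin: centre of its underside; z along the tube
- carton_tray: empty open cardboard tray, 161 x 216 mm outside, 88 mm high, walls about 9 mm, floor 3 mm thick; fixed. Origin: centre of its underside; x is its 161 mm side, y its 216 mm side, z up
- weight_rack: fixed blue rack, 120 x 190 mm, with two equal black seats 100 mm apart along its y axis (at y = +50 and -50 mm); each carries a check weight leaning 35 degrees from vertical, its grip towards the rack's -x. Each seat is a foot plate under the weight and a V trough up to 28 mm above the foot on the -x side, open at the top: weights come out along their own axis. Which weight stands in which seat varies. Origin: bench level under the rack's centre
- steel_weight: grey steel check weight, 0.5 kg: round body 46 mm diameter x 36 mm, neck 14 mm diameter x 12 mm, cylindrical grip 24 mm diameter x 22 mm on top, 70 mm tall in all. Origin: centre of its flat underside; z along its axis towards the grip
- steel_weight_grip (a point): middle of the steel weight's grip, 59 mm above its underside on its axis; axes as the weight's
- brass_weight: yellow brass check weight of the same shape and size, 0.53 kg; must stay in its seat. Origin: centre of its underside; z along its axis towards the grip

How it is judged:
On the way, in this order (a step that is already met when the one before it is completed fails the run):
1. the sleeve lies or stands released in the cardboard tray while the steel weight is still in its seat (x of sleeve in the frame of carton_tray between -0.075 and 0.075 m and y of sleeve in the frame of carton_tray between -0.1 and 0.1 m and z of sleeve in the frame of carton_tray below 0.06 m and linear speed of sleeve below 0.02 m/s and contact force between sleeve and the fingers below 0.05 N and distance of steel_weight from where it was at the start of the episode below 0.015 m), for 0.2 s.
2. the steel weight is lifted out of its seat (distance of steel_weight from where it was at the start of the episode above 0.06 m), for 0.1 s.
At the end, for the whole second after the job is handed in: The sleeve is at rest in the cardboard tray; the steel weight stands upright (within 0.06 rad) and at rest on the pan, its centre within 8 mm of the pan's centre, carried by the pan alone (pan down 4 to 8.5 mm); the brass weight is still in its seat (moved under 12 mm) (x of sleeve in the frame of carton_tray between -0.075 and 0.075 m and y of sleeve in the frame of carton_tray between -0.1 and 0.1 m and z of sleeve in the frame of carton_tray below 0.06 m and linear speed of sleeve below 0.02 m/s and contact force between sleeve and the fingers below 0.05 N and horizontal distance between steel_weight and pan_centre below 0.008 m and angle between steel_weight's own z axis and vertical below 0.06 rad and z of steel_weight in the frame of pan_centre between -0.004 and 0.004 m and value of joint pan between 0.004 and 0.0085 m and linear speed of steel_weight below 0.01 m/s and distance of brass_weight from where it was at the start of the episode below 0.012 m); the robot touches nothing.
It fails at once if the pan is pushed down more than 12 mm (weight dropped or pressed on it) (value of joint pan above 0.012 m).
It fails at once if the brass weight is taken or knocked from its seat (distance of brass_weight from where it was at the start of the episode above 0.02 m).
It also fails if it takes over 58 s, if anything falls off the work surface, if the arm or the gripper's body presses on something with over 40 N, if the wrist force passes 120 N, or if a joint passes its speed limit or range.

### The arm

A 7-joint arm with a two-finger parallel gripper is mounted at the origin on a cart in front of the work surface, level with it; the furniture and walls round the work are solid. World frame = base frame: x ahead of the robot, y to its left, z up, the work surface at z = 0. Lengths are in m, angles in rad, forces in N, time in s.
With the tool pointing down it reaches from about 0.4 to 0.85 m from the base axis. Payload 10.4 kg.
Tool frame: the origin (TCP) lies between the finger pads; the fingertips stand 19 mm ahead of it and the grasp point (between the pads) is the TCP; x points along the fingers, y is the direction in which the jaws open and shut, and the axes are right-handed (so a half turn about x gives the same grasp; the last joint's range is limited). The gripper opens to 87 mm and grips with 3 to 60 N. Pads are 19 mm wide; open, the fingers measure 117 mm over their backs; the gripper's body (75 mm by 190 mm) begins 51 mm behind the grasp point.
Start: joints at [-1.361, 0.332, -0.065, 1.46, 0.022, 1.35, -0.088], TCP at [0.144, 0.608, 0.242] pointing down, gripper open.
Joint ranges: [-2.6, 2.6], [-0.5, 2.12], [-1.47, 1.34], [0.16, 2.42], [-1.27, 4.41], [0.06, 2.06], [-2.6, 2.6]. Speed limits (rad/s): [2.22, 2.22, 2.79, 2.79, 3.14, 3.14, 3.14].

### API

Orientations are given as a unit quaternion [x, y, z, w].
In Python, from bench import r gives the robot as it stands.
- The arm moves only by the tool drive_tool, never from a script. Its argument "motion" is a list of rows, each a list of 4 numbers: the shift along the tool's x, y, z in cm, then the turn about the tool's x in units of 5 degrees (1.0 is 5 degrees). In form: [[tx, ty, tz, twist], ...]. A call has 1 to 20 rows; each row is the pose to reach, as a shift and turn from the pose commanded when the call began, along the tool's axes at that moment; what a row does not reach only later rows make up. A row lasts 1/12 s, in which the tool goes at most 41.7 mm and 7.16 degrees, less where a joint would pass 70% of its speed; a pose out of reach is approached as far as the arm can. A call with a gripper value outside its range is refused whole. "grip" is the closure in counts, from 0 (fully open) to 255 (shut), set as the call begins (left out, the last holds). The fingers move at their own pace and stop on an object; "force" is the grip in N (left out, the last holds). Time passes only in rows, so rows that repeat a pose let the fingers close. It gives the time, the measured TCP pose, the force and the opening at its end, in the units of the state.
- r.read_state(): the state, without advancing time (a new reading comes with each control period).
- r.camera(name): name is "side" or "top"; returns the picture (420x560x3 uint8, red, green, blue); there is no depth.
- r.calibration(name): a dict with "fx", "fy", "cx", "cy" (pixels), "dist" ([k1, k2, p1, p2, k3] as OpenCV has them; the pictures are not rectified), "xyz" and "orientation" of the camera in the world. Camera axes: x right, y up, looking along -z (the intrinsics and any distortion apply to the point x, -y, -z); pixel columns grow to the right and rows downward; lengths in m; the calibration is good to about 2 mm. A picture is of the moment at which its call begins. calibration takes no time and is no camera call.
- r.close_job(): hands the job in, once; it reports no verdict.
The state is a dict: "time": time; "joint_positions": joint angles; "joint_vel": joint speeds; "joint_torque": joint torques, N m; "ee_pos": TCP position; "eef_rot": TCP orientation; "ft_force": force on the tool from outside, world axes, zero at the start; "torque": the same for the moment, N m; "width": finger opening in m.
Only numpy, scipy, OpenCV 4.12 (cv2) and the standard library are available. Lean on these libraries where they do the work, as an engineer would, in place of code of your own. Each camera call takes 0.05 s, during which the arm holds its last target.

## Working session

There is one attempt and no reset: what is moved stays moved. The work goes in short steps, Python scripts to look and compute and a tool call to move; the robot and the scene stay as the last step left them, time stands still between calls to the robot, and variables do not carry over. Pictures are saved under pics/ and viewed, and the job is handed in when it is done.

Besides the shell and the picture viewer there is one more tool, called after "Call:" as name([rows], argument=value, ...), one row to a line, values as JSON. drive_tool: Moves the arm, as the interface text tells. Its arguments: {"type":"object","properties":{"motion":{"type":"array","items":{"type":"array","items":{"type":"number"}}},"grip":{"type":"number"},"force":{"type":"number"}},"required":["motion"]}

```bash
mkdir -p pics; ls; python3 - <<'E'
from bench import r
import cv2
s=r.read_state(); print(s)
for n in ("side","top"):
    print(n,r.calibration(n)); cv2.imwrite(f"pics/{n}0.png",r.camera(n)[:,:,::-1])
E
```

```text
pics
{'time': 0.0, 'joint_positions': array([-1.36056976,  0.33287941, -0.06472483,  1.4609605 ,  0.02159338,
        1.34991076, -0.08850534]), 'joint_vel': array([-0.00041171, -0.00289445,  0.00056915,  0.00059642, -0.00045054,
        0.00036883,  0.0012239 ]), 'joint_torque': array([ 4.19503476e-04, -6.23284006e+01,  2.47489032e-02, -3.89872599e+01,
       -6.12873165e-02,  4.01805143e-02,  1.55804942e-04]), 'ee_pos': array([0.14410814, 0.60777476, 0.24074012]), 'eef_rot': array([ 0.08160193,  0.70236308, -0.08263293,  0.70228131]), 'ft_force': array([ 0.06860831, -0.37135331,  0.53390076]), 'torque': array([ 0.02906111,  0.03013818, -0.01875111]), 'width': 0.08708832934735038}
side {'fx': 425.9564968480863, 'fy': 425.9564968480863, 'cx': 277.9164161928972, 'cy': 211.70274193826108, 'dist': array([-0.08064684,  0.        ,  0.        ,  0.        ,  0.        ]), 'xyz': array([-0.01040465, -0.78724132,  0.66362265]), 'orientation': array([ 0.4728172 , -0.14420262, -0.2426918 ,  0.83471563])}
top {'fx': 476.67453983030816, 'fy': 476.67453983030816, 'cx': 275.81670825844503, 'cy': 213.4764261968515, 'dist': array([-0.11863338,  0.        ,  0.        ,  0.        ,  0.        ]), 'xyz': array([0.30918642, 0.00933213, 1.18545785]), 'orientation': array([-0.05066211,  0.0622318 ,  0.71032691, -0.69928266])}
```

View pics/side0.png

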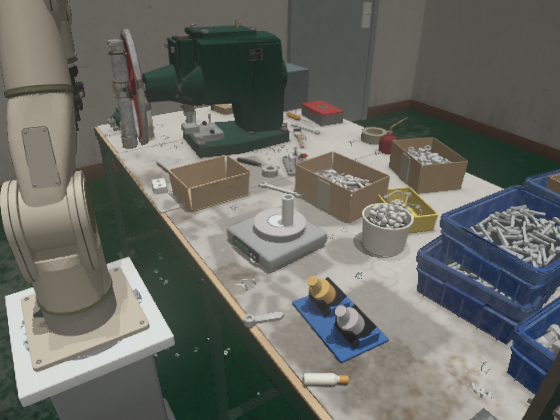

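View pics/top0.png

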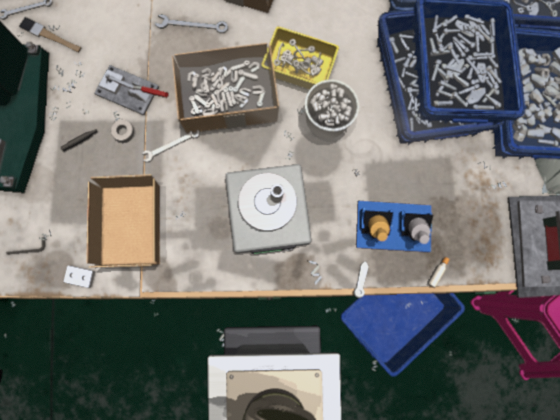

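The side view shows the scale with the sleeve standing on its pan at about (288,210), the empty tray at (208,182), and the rack at (340,318), with brass at (322,290) and steel at (348,320). In the top view the tray is at (125,222), the scale at (268,208) and the rack at (394,226), brass left and steel right. I'll zoom in next.

```bash
cat > h.py <<'E'
import numpy as np, cv2
from scipy.spatial.transform import Rotation as R
from bench import r
F=np.diag([1,-1,-1.])
def cam(n):
    c=r.calibration(n); K=np.array([[c['fx'],0,c['cx']],[0,c['fy'],c['cy']],[0,0,1]])
    return K,np.array(c['dist']),np.array(c['xyz']),R.from_quat(c['orientation']).as_matrix()@F
def proj(n,P):
    K,d,t,M=cam(n); P=np.atleast_2d(P).astype(float)
    rv=cv2.Rodrigues(M.T)[0]; return cv2.projectPoints(P,rv,-M.T@t,K,d)[0].reshape(-1,2)
def ray(n,uv):
    K,d,t,M=cam(n); p=cv2.undistortPoints(np.array(uv,float).reshape(-1,1,2),K,d).reshape(-1,2)
    return t,np.c_[p,np.ones(len(p))]@M.T
def onz(n,uv,z):
    t,v=ray(n,uv); return t+v*((z-t[2])/v[:,2])[:,None]
E
python3 - <<'E'
import cv2
t=cv2.imread('pics/top0.png'); s=cv2.imread('pics/side0.png')
def crop(im,x,y,w,h,k,n): cv2.imwrite(n,cv2.resize(im[y:y+h,x:x+w],None,fx=k,fy=k,interpolation=cv2.INTER_CUBIC))
crop(t,340,190,110,75,7,'pics/t_rack.png')
crop(t,215,155,110,110,5,'pics/t_scale.png')
crop(t,75,165,100,115,5,'pics/t_tray.png')
crop(s,285,265,110,100,6,'pics/s_rack.png')
crop(s,220,185,115,90,6,'pics/s_scale.png')
E
```

```text
(no output)
```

View pics/t_rack.png

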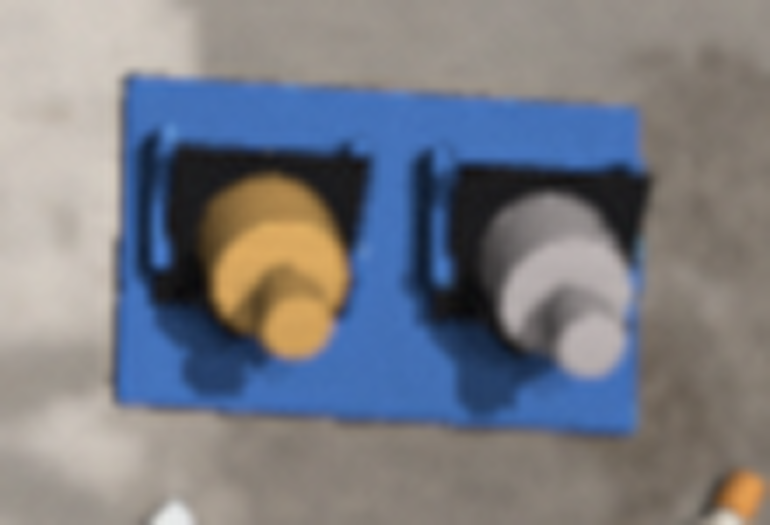

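View pics/t_scale.png

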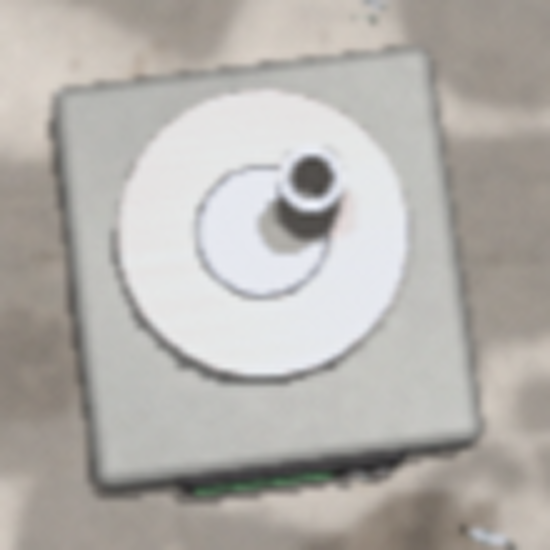

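View pics/t_tray.png

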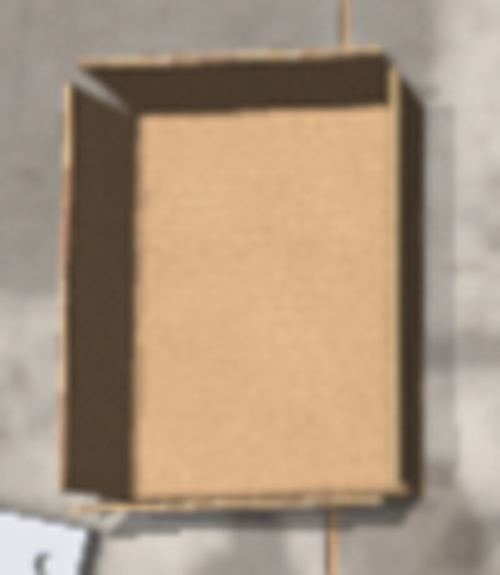

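View pics/s_rack.png

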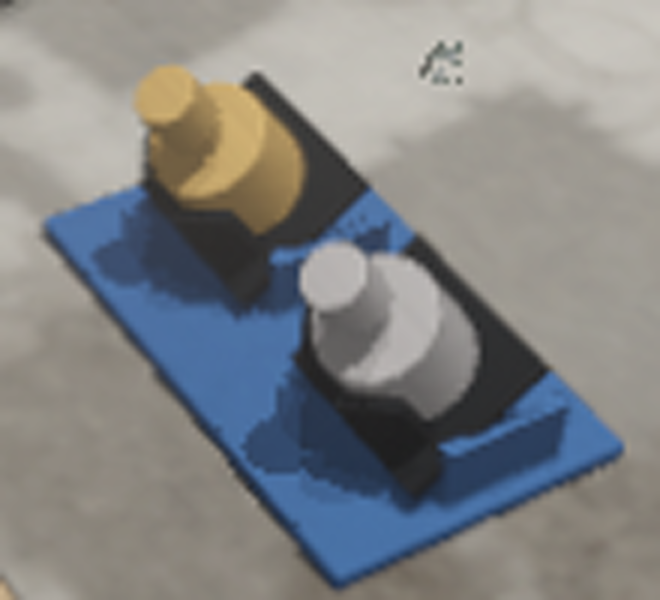

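View pics/s_scale.png

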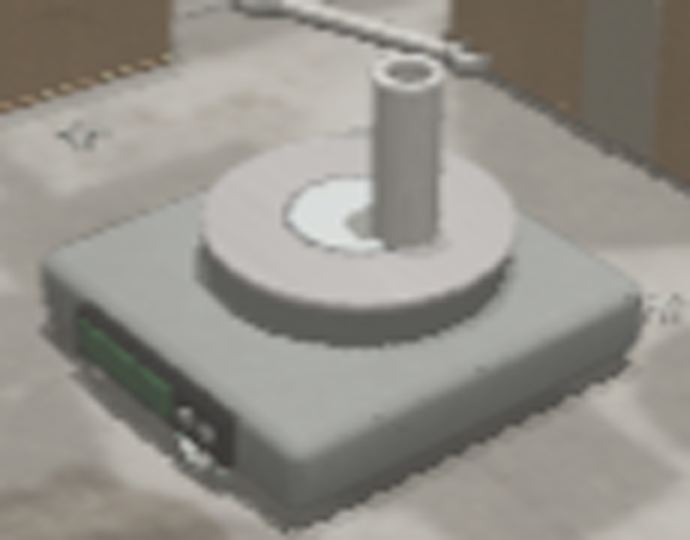

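```bash
cat > m.py <<'E'
from h import *
from scipy.optimize import least_squares
def px(pts,x0,y0,k): return (np.array(pts,float).reshape(-1,2)+.5)/k-.5+[x0,y0]
def tri(a,b):
    P=least_squares(lambda p:np.r_[proj('top',p)[0]-a,proj('side',p)[0]-b],[.5,0,.1]); return P.x,P.fun
pan=onz('top',px([[263,235],[262,231]],215,155,5),.068); print('pan',pan)
print('pan side',onz('side',px([[345,214],[359,219]],220,185,6),.068), 'ring, disc')
print('sleeve',onz('top',px([[312,176]],215,155,5),.147),onz('side',px([[409,72]],220,185,6),.147))
rc=onz('top',px([[127,75],[637,106],[634,433],[117,402]],340,190,7),.006); print('rack',rc,rc.mean(0))
for n,a,b in(('steel',[591,344],[334,284]),('brass',[297,326],[165,95])):
    print(n,tri(px([a],340,190,7)[0],px([b],285,265,6)[0]))
tr=onz('top',px([[68,65],[392,48],[405,490],[65,505]],75,165,5),.088);print('tray',tr,tr.mean(0))
sc=onz('top',px([[58,88],[430,48],[482,440],[98,490]],215,155,5),.044);print('scale',sc,sc.mean(0))
E
python3 m.py
```

```text
pan [[0.51816299 0.00951753 0.068     ]
 [0.5201101  0.00996744 0.068     ]]
pan side [[0.51155609 0.0147172  0.068     ]
 [0.51454388 0.00797809 0.068     ]] ring, disc
sleeve [[ 0.52979314 -0.0126707   0.147     ]] [[ 0.52627129 -0.01071059  0.147     ]]
rack [[ 0.5300285  -0.21972615  0.006     ]
 [ 0.51617024 -0.40818204  0.006     ]
 [ 0.39666087 -0.39904814  0.006     ]
 [ 0.4115752  -0.21096491  0.006     ]] [ 0.4636087  -0.30948031  0.006     ]
steel (array([ 0.41840464, -0.35570521,  0.08947523]), array([-0.55374845,  0.97120766,  0.884418  , -0.19752439]))
brass (array([ 0.42627608, -0.25518184,  0.09239239]), array([-0.45596977,  0.85533346,  0.8460237 , -0.17114012]))
tray [[0.5794652  0.4376063  0.088     ]
 [0.58468171 0.27998528 0.088     ]
 [0.37525473 0.26895198 0.088     ]
 [0.36952294 0.42961171 0.088     ]] [0.47723115 0.35403882 0.088     ]
scale [[ 0.59773155  0.10943917  0.044     ]
 [ 0.6155904  -0.07434172  0.044     ]
 [ 0.42082129 -0.09447369  0.044     ]
 [ 0.39959468  0.09030912  0.044     ]] [0.50843448 0.00773322 0.044     ]
```

```bash
cat > st.py <<'E'
from h import *
s=r.read_state(); M=R.from_quat(s['eef_rot']).as_matrix()
print('t',s['time'],'p',s['ee_pos'].round(4),'F',s['ft_force'].round(2),'w',round(s['width'],4)); print(M.round(3)); print('q',s['joint_positions'].round(2))
import sys
a=[float(x) for x in sys.argv[1:]]
if len(a)>=3: print('rows to target (cm):',(M.T@(np.array(a[:3])-s['ee_pos'])*100).round(2))
E
python3 st.py .528 -.012 .25
```

```text
t 0.1 p [0.1441 0.6078 0.2409] F [-1.11  0.45  0.13] w 0.0873
[[-0.     0.231  0.973]
 [-0.001  0.973 -0.231]
 [-1.    -0.001  0.   ]]
q [-1.36  0.33 -0.06  1.46  0.02  1.35 -0.09]
rows to target (cm): [ -0.85 -51.46  51.65]
```

Call:
drive_tool([
  [-1,-2,2,0],
  [-1,-5,5,0],
  [-1,-8,8,0],
  [-1,-11,11,-0.5],
  [-1,-14,14,-0.5],
  [-1,-17,17,-1],
  [-1,-20,20,-1],
  [-1,-23,23,-1],
  [-1,-26,26,-1.8],
  [-1,-29,29,-1.8],
  [-1,-32,32,-1.8],
  [-1,-35,35,-1.8],
  [-1,-38,38,-1.8],
  [-1,-41,41,-1.8],
  [-1,-44,44,-1.8],
  [-1,-47,47,-1.8],
  [-1,-49.5,49.5,-1.8],
  [-1,-51,51,-1.8],
  [-1,-51.5,51.6,-1.8],
  [-1,-51.5,51.6,-1.8],
], grip=0, force=15)

```text
time: 1.77
ee_pos: [0.5278, -0.0142, 0.2511]
eef_rot: [0.028, 0.707, -0.029, 0.706]
ft_force: [-0.2, 0.6, 0.5]
width: 0.0866
```

```bash
python3 st.py .528 -.012 .122; python3 - <<'E'
from h import *
for n in ('top','side'):
    cv2.imwrite(f'pics/{n}1.png',r.camera(n)[:,:,::-1])
E
```

```text
t 1.7667 p [ 0.5278 -0.0142  0.2511] F [-0.23  0.59  0.52] w 0.0866
[[-0.001  0.08   0.997]
 [-0.001  0.997 -0.08 ]
 [-1.    -0.001 -0.   ]]
q [-0.63  0.11  0.62  1.73 -0.07  1.32  1.49]
rows to target (cm): [12.91  0.24  0.  ]
```

View pics/side1.png

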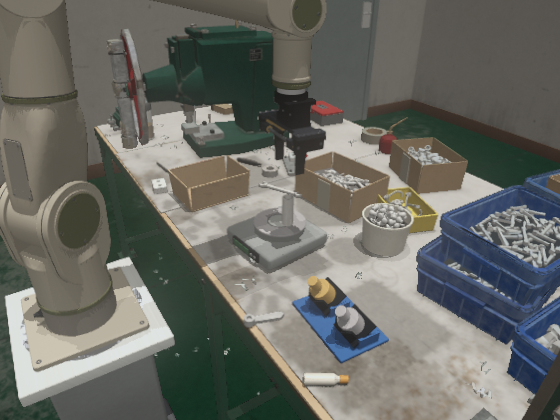

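View pics/top1.png

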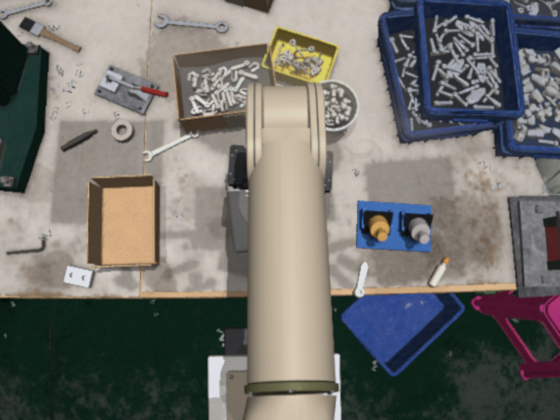

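The side view shows the fingers at (277–300, 150–170) above the sleeve top at (288,196). In the top view the arm hides the scale. I'll lower the tool around the sleeve, stopping partway to check.

Call:
drive_tool([
  [2,0.2,0,0],
  [4.5,0.2,0,0],
  [7,0.2,0,0],
  [8.5,0.2,0,0],
  [9,0.2,0,0],
  [9,0.2,0,0],
])

```text
time: 2.37
ee_pos: [0.5265, -0.0084, 0.1606]
eef_rot: [0.026, 0.707, -0.026, 0.706]
ft_force: [-0.2, -0.1, -1.1]
width: 0.0868
```

```bash
python3 st.py .528 -.012 .122; python3 - <<'E'
from h import *
im=r.camera('side')[:,:,::-1].copy()
s=r.read_state();M=R.from_quat(s['eef_rot']).as_matrix()
P=[s['ee_pos']+M@np.array(v) for v in ([.019,.0435,0],[.019,-.0435,0],[.019,0,0],[0,0,0])]
q=proj('side',P); print(q)
x0,y0=230,120
c=cv2.resize(im[y0:y0+120,x0:x0+130],None,fx=5,fy=5,interpolation=cv2.INTER_CUBIC)
for u in q: cv2.drawMarker(c,tuple(int(v) for v in ((u-[x0,y0]+.5)*5-.5)),(0,0,255),0,12)
cv2.imwrite('pics/side2.png',c)
E
```

```text
t 2.3667 p [ 0.5265 -0.0084  0.1606] F [-0.25 -0.09 -1.14] w 0.0868
[[-0.002  0.073  0.997]
 [ 0.     0.997 -0.073]
 [-1.     0.    -0.002]]
q [-0.61  0.19  0.61  1.85 -0.12  1.14  1.53]
rows to target (cm): [ 3.86 -0.35  0.18]
[[279.37471663 190.47081977]
 [296.38529615 205.22330957]
 [287.62261739 197.62257612]
 [287.79943695 190.99500108]]
```

View pics/side2.png

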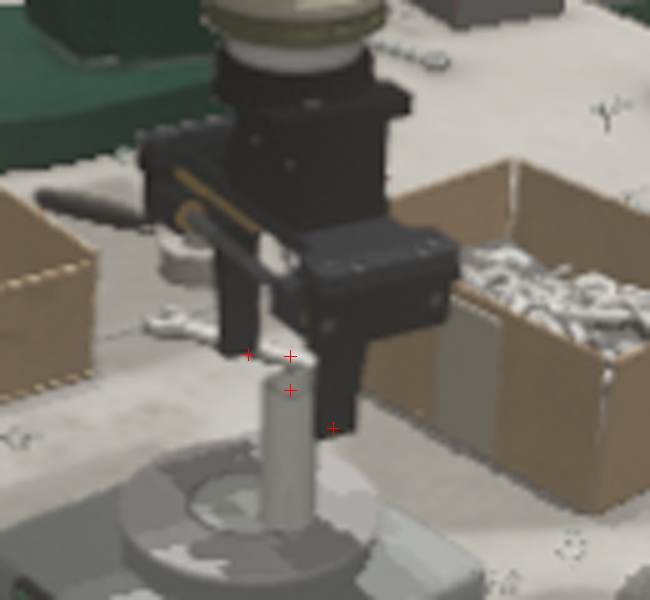

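Call:
drive_tool([
  [1.5,-0.2,0.1,0],
  [3,-0.2,0.1,0],
  [3.8,-0.2,0.1,0],
  [3.8,-0.2,0.1,0],
  [3.8,-0.2,0.1,0],
])

```text
time: 2.83
ee_pos: [0.5287, -0.0117, 0.1243]
eef_rot: [0.027, 0.706, -0.027, 0.707]
ft_force: [0.5, -0.7, 0.5]
width: 0.087
```

```bash
python3 st.py .528 -.012 .122; python3 - <<'E'
from h import *
im=r.camera('side')[:,:,::-1].copy()
x0,y0=230,140
c=cv2.resize(im[y0:y0+120,x0:x0+130],None,fx=5,fy=5,interpolation=cv2.INTER_CUBIC)
cv2.imwrite('pics/side3.png',c)
E
```

```text
t 2.8333 p [ 0.5287 -0.0117  0.1243] F [ 0.53 -0.69  0.48] w 0.087
[[ 0.     0.075  0.997]
 [ 0.     0.997 -0.075]
 [-1.     0.     0.   ]]
q [-0.59  0.24  0.6   1.88 -0.16  1.06  1.57]
rows to target (cm): [ 0.23 -0.03 -0.07]
```

View pics/side3.png

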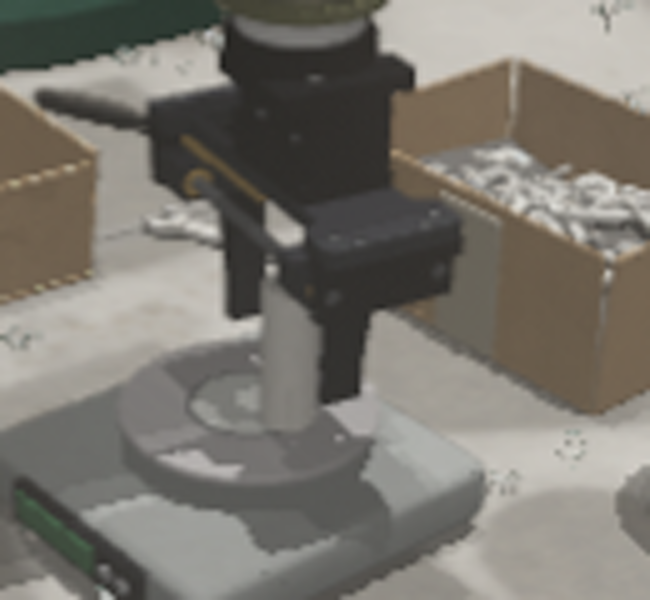

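The sleeve at (290,350) stands between the fingers. I'll close on it.

Call:
drive_tool([
  [0,0,0,0],
  [0,0,0,0],
  [0,0,0,0],
  [0,0,0,0],
  [0,0,0,0],
  [0,0,0,0],
  [0,0,0,0],
  [0,0,0,0],
  [0,0,0,0],
  [0,0,0,0],
], grip=255, force=12)

```text
time: 3.72
ee_pos: [0.5284, -0.0121, 0.1235]
eef_rot: [0.027, 0.707, -0.027, 0.707]
ft_force: [-0.1, -0.3, 0.1]
width: 0.0295
```

Call:
drive_tool([
  [-2,0,0,0],
  [-5,0,0,0],
  [-8,1,0,0],
  [-9,4,-1,0],
  [-9,8,-2,0],
  [-9,12,-3,0],
  [-9,16,-4,0],
  [-9,20,-5,0],
  [-9,24,-6,0],
  [-9,28,-7,0],
  [-9,32,-7.8,0],
  [-9,35,-7.8,0],
  [-9,36,-7.8,0],
  [-9,36,-7.8,0],
  [-6,36,-7.8,0],
  [-3,36,-7.8,0],
  [0,36,-7.8,0],
  [3,36,-7.8,0],
  [5,36,-7.8,0],
  [5,36,-7.8,0],
])

```text
time: 5.38
ee_pos: [0.4763, 0.3492, 0.0693]
eef_rot: [0.025, 0.708, -0.029, 0.705]
ft_force: [-1.0, -0.2, -0.3]
width: 0.0296
```

```bash
python3 st.py .477 .354 .062; python3 - <<'E'
from h import *
a=r.camera('side')[130:230,140:300,::-1];cv2.imwrite('pics/side4.png',cv2.resize(a,None,fx=4,fy=4))
a=r.camera('top')[150:290,60:220,::-1];cv2.imwrite('pics/top4.png',cv2.resize(a,None,fx=3,fy=3))
E
```

```text
t 5.3833 p [0.4763 0.3492 0.0693] F [-1.05 -0.21 -0.3 ] w 0.0296
[[-0.005  0.078  0.997]
 [-0.006  0.997 -0.078]
 [-1.    -0.006 -0.004]]
q [-0.98  0.43  0.34  1.75 -0.16  1.    0.91]
rows to target (cm): [0.73 0.49 0.04]
```

View pics/side4.png

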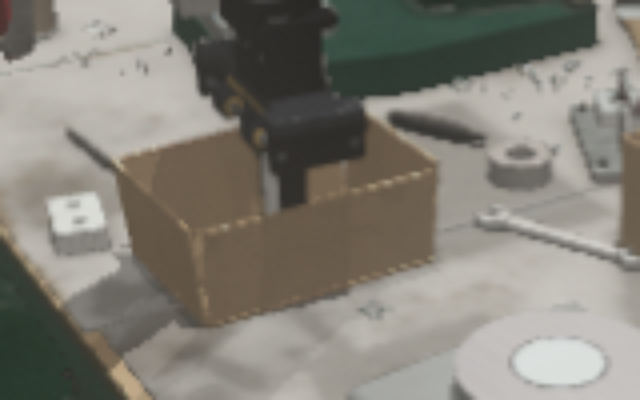

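View pics/top4.png

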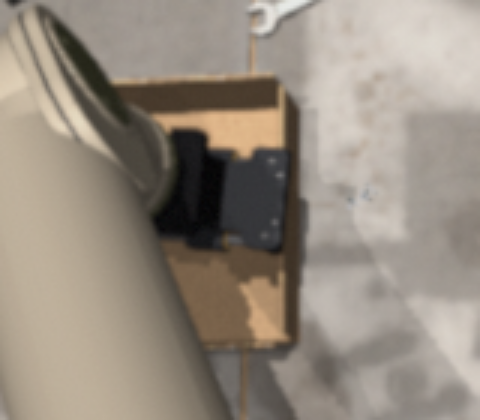

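The fingers and sleeve are inside the tray. I'll lower a bit more and release with a partial opening.

Call:
drive_tool([
  [0.3,0.3,0,0],
  [0.5,0.4,0,0],
  [0.5,0.4,0,0],
  [0.5,0.4,0,0],
])

```text
time: 5.82
ee_pos: [0.4785, 0.3572, 0.0693]
eef_rot: [0.027, 0.706, -0.026, 0.707]
ft_force: [1.5, 0.5, -0.7]
width: 0.0293
```

Call:
drive_tool([
  [0,0,0,0],
  [0,0,0,0],
  [0,0,0,0],
  [0,0,0,0],
  [0,0,0,0],
  [0,0,0,0],
], grip=100)

```text
time: 6.32
ee_pos: [0.4782, 0.3568, 0.0686]
eef_rot: [0.027, 0.707, -0.027, 0.707]
ft_force: [0.5, 0.4, -0.1]
width: 0.0518
```

Call:
drive_tool([
  [-2,0,0,0],
  [-4,0,0,0],
  [-7,0,0,0],
  [-10,0,0,0],
  [-14,0,0,0],
  [-15,-3,0,0],
  [-15,-7,0,0],
  [-15,-11,0,0],
  [-15,-15,0,0],
  [-15,-19,0,0],
  [-15,-23,-0.5,0],
  [-15,-27,-1,0],
  [-15,-30,-1.5,0],
  [-15,-30,-1.5,0],
  [-15,-30,-1.5,0],
])

```text
time: 7.57
ee_pos: [0.4404, 0.0574, 0.2189]
eef_rot: [0.028, 0.706, -0.027, 0.707]
ft_force: [0.3, -0.1, 0.2]
width: 0.0528
```

```bash
python3 st.py; python3 - <<'E'
from h import *
a=r.camera('side')[:,:,::-1];cv2.imwrite('pics/side5.png',a)
a=r.camera('top')[:,:,::-1];cv2.imwrite('pics/top5.png',a)
E
```

```text
t 7.5667 p [0.4404 0.0574 0.2189] F [ 0.29 -0.07  0.16] w 0.0528
[[ 0.001  0.079  0.997]
 [ 0.002  0.997 -0.079]
 [-1.     0.002  0.001]]
q [-0.79 -0.1   0.54  1.97  0.05  1.25  1.22]
```

View pics/side5.png

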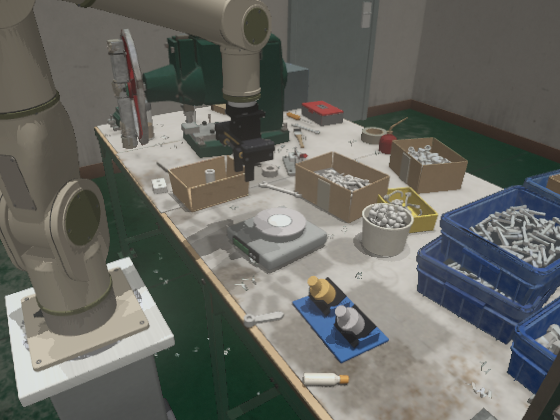

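View pics/top5.png

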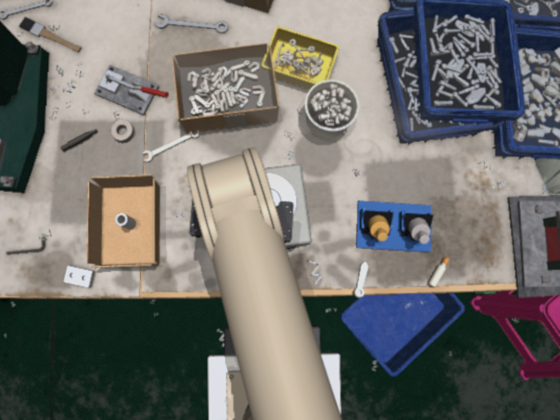

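The sleeve stands released in the tray, at top-view (123,220) and side-view (210,178). The pan is clear. Next is the rack.

```bash
python3 st.py .4215 -.356 .15
```

```text
t 7.6667 p [0.4406 0.0595 0.2187] F [-0.49  0.38  0.18] w 0.053
[[ 0.     0.075  0.997]
 [ 0.001  0.997 -0.075]
 [-1.     0.001  0.   ]]
q [-0.79 -0.09  0.54  1.97  0.05  1.25  1.22]
rows to target (cm): [  6.84 -41.58   1.21]
```

Call:
drive_tool([
  [0,-2,0,0],
  [0,-5,0,0],
  [0,-9,0,0],
  [0,-13,0,0],
  [0,-17,0,0],
  [0,-21,0.5,0],
  [0,-25,1,0],
  [0,-29,1.2,0],
  [0,-33,1.2,0],
  [0,-37,1.2,0],
  [1,-40,1.2,0],
  [3,-41.5,1.2,0],
  [5,-41.5,1.2,0],
  [6.8,-41.5,1.2,0],
  [6.8,-41.5,1.2,0],
  [6.8,-41.5,1.2,0],
])

```text
time: 9.0
ee_pos: [0.4216, -0.355, 0.1499]
eef_rot: [0.026, 0.707, -0.026, 0.706]
ft_force: [0.1, 1.1, -0.4]
width: 0.0529
```

```bash
cat > look.py <<'E'
from h import *
import sys
name,out,x0,y0,w,h_,k=sys.argv[1],sys.argv[2],*map(int,sys.argv[3:8])
im=r.camera(name)[:,:,::-1]
s=r.read_state();M=R.from_quat(s['eef_rot']).as_matrix();w2=s['width']/2
P=[s['ee_pos']+M@np.array(v) for v in ([.019,w2,0],[.019,-w2,0],[.019,0,0],[0,0,0])]
q=proj(name,P)
c=cv2.resize(im[y0:y0+h_,x0:x0+w],None,fx=k,fy=k,interpolation=cv2.INTER_CUBIC)
for u in q: cv2.drawMarker(c,tuple(int(v) for v in ((u-[x0,y0]+.5)*k-.5)),(0,0,255),0,10)
cv2.imwrite(out,c)
E
python3 st.py .4215 -.356 .086; python3 look.py side pics/side6.png 270 220 130 130 4;python3 look.py top pics/top6.png 340 170 120 100 5
```

```text
t 9.0 p [ 0.4216 -0.355   0.1499] F [ 0.11  1.07 -0.43] w 0.0529
[[-0.002  0.074  0.997]
 [ 0.     0.997 -0.074]
 [-1.     0.    -0.002]]
q [-0.21  0.36  1.    1.81 -0.33  1.15  2.4 ]
rows to target (cm): [ 6.39 -0.1   0.01]
```

View pics/side6.png

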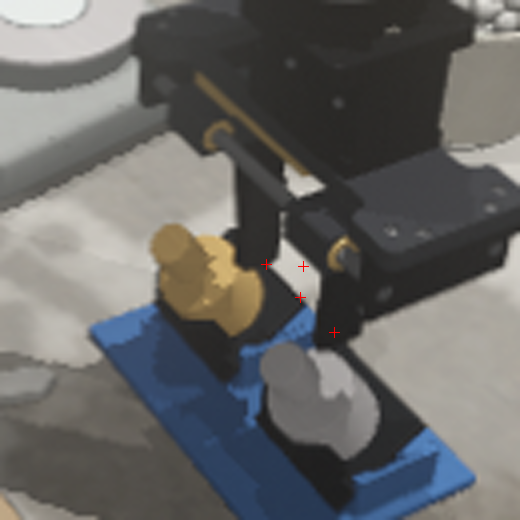

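View pics/top6.png

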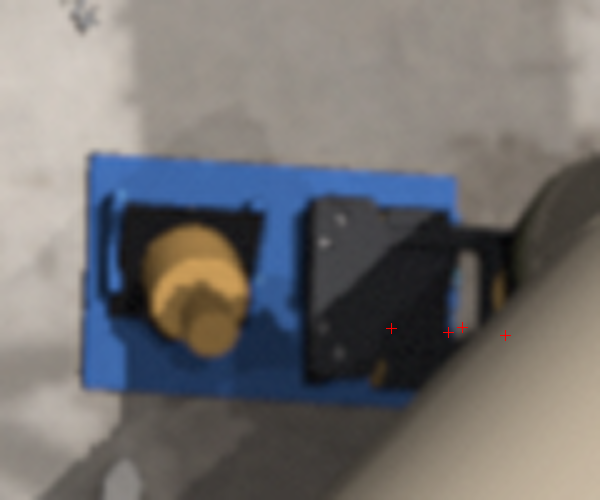

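The gripper is above the steel weight. In the side crop the weight's grip is at (285,370) and the fingertips are at (266,265) and (334,333). I'll descend.

Call:
drive_tool([
  [1.5,-0.1,0,0],
  [3,-0.1,0,0],
  [4.5,-0.1,0,0],
  [5.7,-0.1,0,0],
  [6.3,-0.1,0,0],
  [6.3,-0.1,0,0],
  [6.3,-0.1,0,0],
])

```text
time: 9.68
ee_pos: [0.4214, -0.3571, 0.0881]
eef_rot: [0.027, 0.706, -0.027, 0.707]
ft_force: [-0.3, 0.1, -0.0]
width: 0.0529
```

```bash
python3 st.py .4215 -.356 .086; python3 look.py side pics/side7.png 270 220 130 130 4
```

```text
t 9.6833 p [ 0.4214 -0.3571  0.0881] F [-0.33  0.15 -0.03] w 0.0529
[[ 0.     0.075  0.997]
 [-0.     0.997 -0.075]
 [-1.    -0.     0.   ]]
q [-0.14  0.45  0.93  1.87 -0.42  1.04  2.46]
rows to target (cm): [0.21 0.11 0.  ]
```

View pics/side7.png

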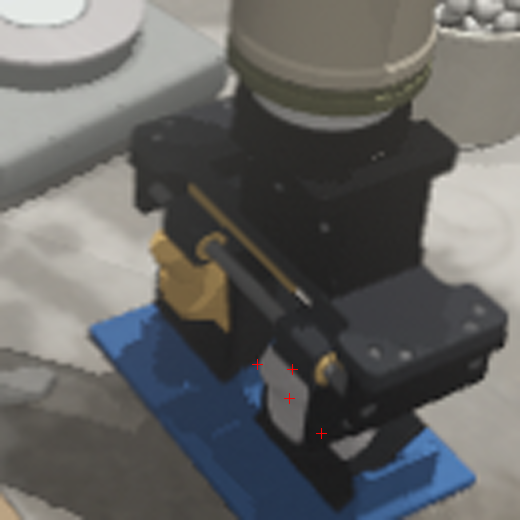

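The grip, around (283,370), is between the fingers with no contact force. I'll close.

Call:
drive_tool([
  [0.2,0,0,0],
  [0.2,0,0,0],
  [0.2,0,0,0],
  [0.2,0,0,0],
  [0.2,0,0,0],
  [0.2,0,0,0],
  [0.2,0,0,0],
], grip=255, force=35)

```text
time: 10.32
ee_pos: [0.4212, -0.3564, 0.0856]
eef_rot: [0.027, 0.707, -0.026, 0.707]
ft_force: [-0.0, 3.7, 3.6]
width: 0.0228
```

Call:
drive_tool([
  [-0.4,0,-0.3,0],
  [-0.8,0,-0.6,0],
  [-1.6,0,-1.1,0],
  [-2.5,0,-1.7,0],
  [-3.3,0,-2.3,0],
  [-4.1,0,-2.9,0],
  [-5,0,-3.5,0],
  [-6,0,-3.5,0],
  [-7,0,-3.5,0],
  [-8,0,-3.5,0],
  [-8,0,-3.5,0],
])

```text
time: 11.23
ee_pos: [0.3872, -0.355, 0.1677]
eef_rot: [0.026, 0.706, -0.027, 0.708]
ft_force: [0.7, -0.3, -3.5]
width: 0.0229
```

```bash
python3 st.py ; python3 look.py side pics/side8.png 250 180 150 150 4
```

```text
t 11.2333 p [ 0.3872 -0.355   0.1677] F [ 0.69 -0.33 -3.53] w 0.0229
[[ 0.003  0.075  0.997]
 [-0.001  0.997 -0.075]
 [-1.    -0.001  0.003]]
q [-0.26  0.26  1.05  1.86 -0.25  1.16  2.38]
```

View pics/side8.png

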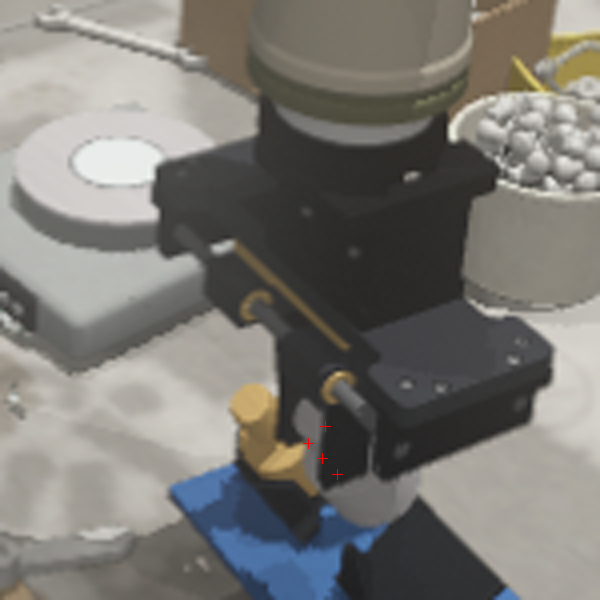

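```bash
python3 - <<'E'
from h import *
im=cv2.imread('pics/top5.png')
for p,c in (((.60,-.17,0),(0,0,255)),((.62,-.2,0),(255,0,0)),((.62,-.25,0),(0,255,0)),((.62,-.1,.11),(0,255,255))):
    u=proj('top',[p])[0]; print(p,u); cv2.circle(im,tuple(int(v) for v in u),3,c,-1)
print(onz('top',[[331,135],[357,110],[310,125]],0), onz('top',[[331,82],[306,105],[357,105]],.1))
cv2.imwrite('pics/cand.png',im[40:280,180:480])
E
python3 st.py .61 -.19 .17
```

```text
(0.6, -0.17, 0) [336.82504077 174.17648472]
(0.62, -0.2, 0) [348.08075862 166.51144565]
(0.62, -0.25, 0) [367.26281668 166.34812747]
(0.62, -0.1, 0.11) [313.35189433 154.9092793 ]
[[ 0.70517852 -0.15904738  0.        ]
 [ 0.77404355 -0.2310075   0.        ]
 [ 0.73298755 -0.10502047  0.        ]] [[ 0.80786826 -0.1504841   0.1       ]
 [ 0.74819545 -0.08731265  0.1       ]
 [ 0.7477131  -0.21141955  0.1       ]]
t 11.2833 p [ 0.387  -0.3546  0.1666] F [ 0.3  -0.17 -5.29] w 0.023
[[ 0.002  0.075  0.997]
 [-0.001  0.997 -0.075]
 [-1.    -0.001  0.002]]
q [-0.26  0.26  1.05  1.87 -0.25  1.15  2.38]
rows to target (cm): [-0.31 18.09 21.  ]
```

View pics/cand.png

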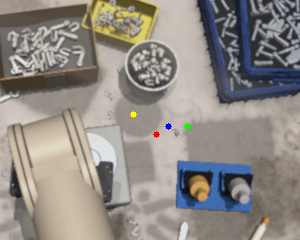

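Call:
drive_tool([
  [-2,0,0,0],
  [-5,0,0,0],
  [-6,1,1,0],
  [-6,3,3,0],
  [-6,6,5,0],
  [-6,9,7.5,0],
  [-6,12,10,0],
  [-6,15,12.5,0],
  [-6,18,15,0],
  [-6,19.5,16.5,0],
  [-5,19.8,16.8,0],
  [-2,19.8,16.8,0],
  [1,19.8,16.8,0],
  [4,19.8,16.8,0],
  [6.5,19.8,16.8,0],
  [8,19.8,16.8,0],
  [8.5,19.8,16.8,0],
  [8.5,19.8,16.8,0],
  [8.5,19.8,16.8,0],
])

```text
time: 12.87
ee_pos: [0.5688, -0.17, 0.081]
eef_rot: [0.027, 0.707, -0.027, 0.707]
ft_force: [-0.2, -0.4, -4.6]
width: 0.0227
```

```bash
python3 st.py ; python3 look.py side pics/side9.png 270 170 130 130 5
```

```text
t 12.8667 p [ 0.5688 -0.17    0.081 ] F [-0.22 -0.35 -4.6 ] w 0.0227
[[ 0.     0.076  0.997]
 [-0.     0.997 -0.076]
 [-1.    -0.     0.   ]]
q [-0.44  0.53  0.84  1.76 -0.45  1.06  2.05]
```

View pics/side9.png

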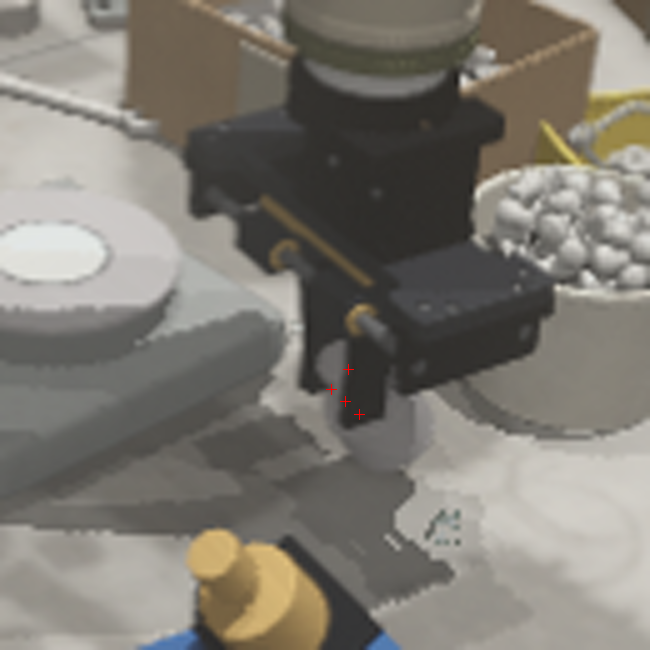

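The steel weight is held tilted just above the bench at (375,430), and the brass one is in place at (240,590). I'll lower it close to the bench and relax the grip, so it can pivot upright.

Call:
drive_tool([
  [0.5,0,0,0],
  [0.8,0,0,0],
  [0.8,0,0,0],
  [0.8,0,0,0],
])

```text
time: 13.25
ee_pos: [0.5687, -0.1695, 0.0726]
eef_rot: [0.027, 0.707, -0.027, 0.707]
ft_force: [0.9, 0.3, -5.1]
width: 0.0229
```

Call:
drive_tool([
  [0,0,0,0],
  [0,0,0,0],
  [0,0,0,0],
  [0,0,0,0],
  [0,0,0,0],
  [0,0,0,0],
], force=7, grip=255)

```text
time: 13.75
ee_pos: [0.5687, -0.1695, 0.0726]
eef_rot: [0.027, 0.707, -0.027, 0.707]
ft_force: [0.3, 1.1, -5.6]
width: 0.024
```

```bash
python3 st.py ; python3 look.py side pics/side10.png 270 170 130 130 5
```

```text
t 13.75 p [ 0.5687 -0.1695  0.0726] F [ 0.28  1.05 -5.63] w 0.024
[[ 0.     0.076  0.997]
 [ 0.     0.997 -0.076]
 [-1.     0.     0.   ]]
q [-0.44  0.54  0.84  1.76 -0.46  1.04  2.06]
```

View pics/side10.png

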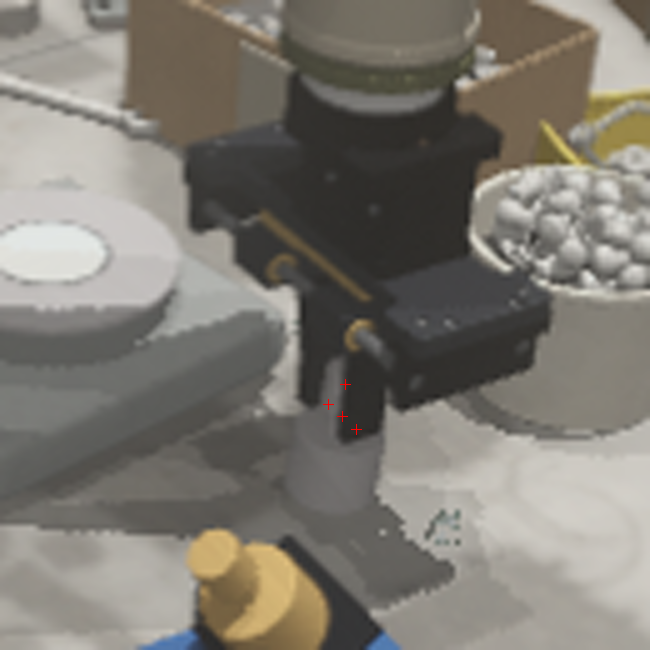

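The weight has swung to hang upright below the grip, body at (335,470). I'll lower it onto the bench to square it up and regrasp.

Call:
drive_tool([
  [0.2,0,0,0],
  [0.4,0,0,0],
  [0.6,0,0,0],
  [0.8,0,0,0],
  [0.8,0,0,0],
])

```text
time: 14.22
ee_pos: [0.5685, -0.1695, 0.0642]
eef_rot: [0.027, 0.707, -0.027, 0.706]
ft_force: [-0.2, -0.6, -4.4]
width: 0.0237
```

```bash
python3 st.py ; python3 look.py side pics/side11.png 270 170 130 130 5
```

```text
t 14.2167 p [ 0.5685 -0.1695  0.0642] F [-0.2  -0.59 -4.41] w 0.0237
[[-0.     0.076  0.997]
 [ 0.     0.997 -0.076]
 [-1.     0.    -0.   ]]
q [-0.43  0.55  0.83  1.77 -0.47  1.03  2.07]
```

View pics/side11.png

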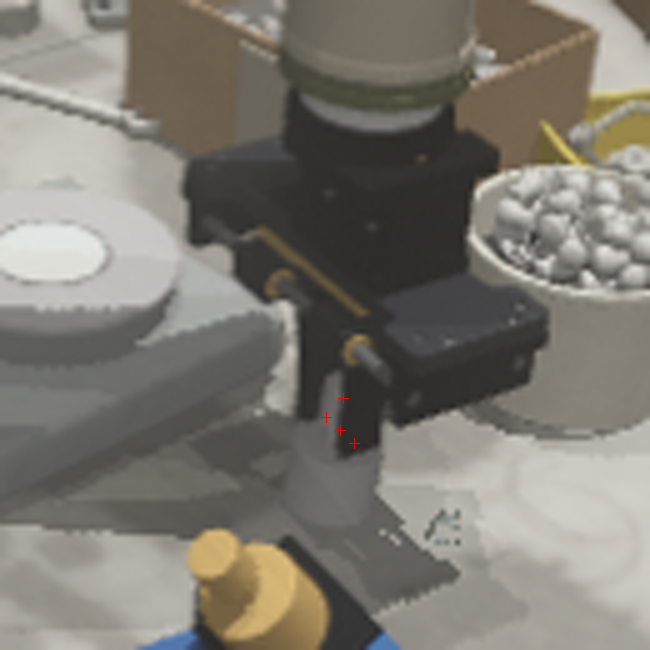

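Call:
drive_tool([
  [0.1,0,0,0],
  [0.2,0,0,0],
  [0.3,0,0,0],
  [0.3,0,0,0],
])

```text
time: 14.6
ee_pos: [0.5691, -0.17, 0.0626]
eef_rot: [0.027, 0.706, -0.027, 0.707]
ft_force: [-3.3, 0.7, 7.6]
width: 0.0238
```

Call:
drive_tool([
  [0.1,0,0,0],
  [0.2,0,0,0],
  [0.3,0,0,0],
  [0.3,0,0,0],
])

```text
time: 14.93
ee_pos: [0.569, -0.1699, 0.0595]
eef_rot: [0.027, 0.706, -0.027, 0.707]
ft_force: [-4.5, 0.4, 6.7]
width: 0.0237
```

Call:
drive_tool([
  [-0.2,0,0,0],
  [-0.2,0,0,0],
  [-0.2,0,0,0],
  [-0.2,0,0,0],
  [-0.2,0,0,0],
], grip=120)

```text
time: 15.35
ee_pos: [0.5687, -0.1695, 0.0605]
eef_rot: [0.027, 0.707, -0.027, 0.707]
ft_force: [0.2, 0.1, -0.7]
width: 0.044
```

```bash
python3 st.py ; python3 look.py side pics/side12.png 270 170 130 130 5
```

```text
t 15.35 p [ 0.5687 -0.1695  0.0605] F [ 0.19  0.07 -0.68] w 0.044
[[ 0.     0.076  0.997]
 [ 0.     0.997 -0.076]
 [-1.     0.     0.   ]]
q [-0.43  0.56  0.82  1.77 -0.47  1.02  2.07]
```

View pics/side12.png

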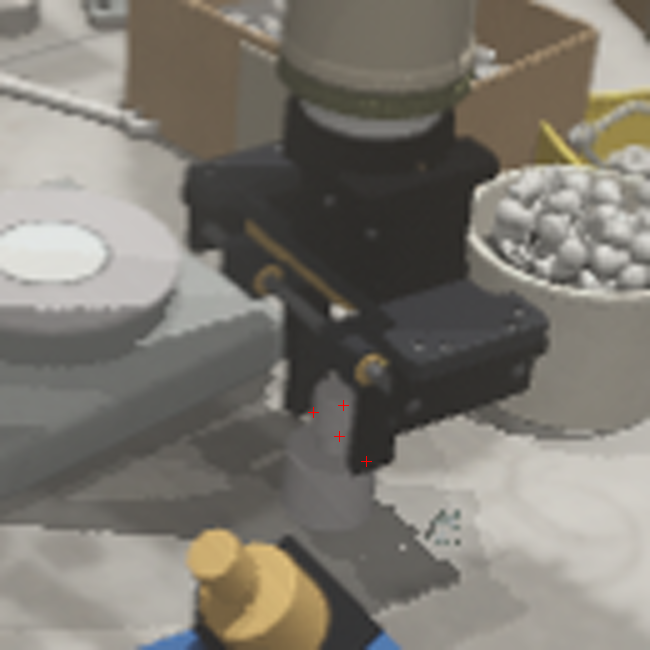

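```bash
python3 - <<'E'
from h import *
im=cv2.imread('pics/side12.png')
a=np.linspace(0,2*np.pi,60)
for dx,c in ((0,(0,0,255)),(-.004,(0,255,0))):
  for z,rad in ((0,.023),(.036,.023),(.07,.012)):
    P=np.c_[.5687+dx+rad*np.cos(a),-.1695+rad*np.sin(a),0*a+z]
    q=((proj('side',P)-[270,170]+.5)*5-.5).astype(int)
    cv2.polylines(im,[q.reshape(-1,1,2)],True,c,1)
cv2.imwrite('pics/ov12.png',im[300:600,200:500].repeat(2,0).repeat(2,1))
E
```

```text
(no output)
```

View pics/ov12.png

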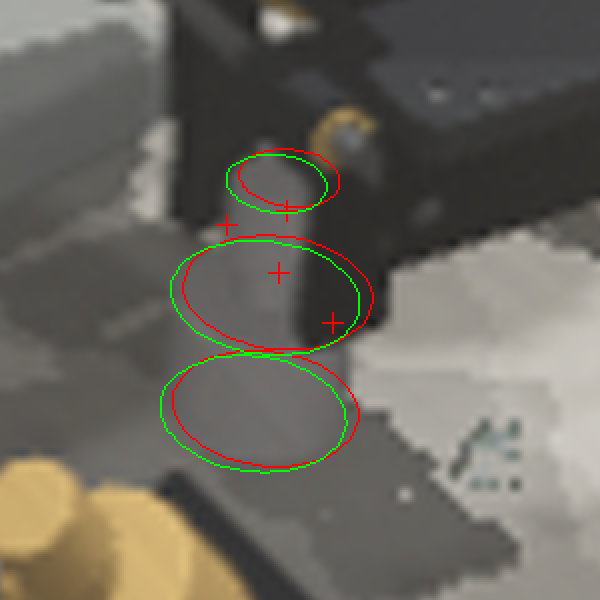

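```bash
cat > fit.py <<'E'
from h import *
from scipy.ndimage import map_coordinates
from scipy.optimize import minimize
a=np.linspace(0,2*np.pi,360,endpoint=False)
def score(n,g,x,y,z,rad,mask=None):
    C=np.c_[x+rad*np.cos(a),y+rad*np.sin(a),0*a+z]; q=proj(n,C)
    v=map_coordinates(g,[q[:,1],q[:,0]],order=1); return v if mask is None else v[mask]
def fit(n,im,x0,y0,z,rad,mode):
    g=cv2.GaussianBlur(cv2.cvtColor(im,cv2.COLOR_BGR2GRAY).astype(np.float32),(0,0),.7)
    # signed radial contrast: inside minus outside
    best=[]
    for dx in np.arange(-.008,.0081,.001):
        for dy in np.arange(-.008,.0081,.001):
            i=score(n,g,x0+dx,y0+dy,z,rad-.002); o=score(n,g,x0+dx,y0+dy,z,rad+.002)
            if mode=='edge': s=np.minimum(abs(i-o),40).mean()
            else: m=score(n,g,x0+dx,y0+dy,z,rad); s=-np.minimum(m-(i+o)/2,30).clip(-30).mean()
            best.append((s,x0+dx,y0+dy))
    best.sort(reverse=True); b=np.array(best[:8]); return b[:,1:].mean(0).round(4),b[0].round(4)
if __name__=='__main__':
    for n,f in (('top','pics/top0.png'),('side','pics/side0.png'),('side','pics/side5.png')):
        im=cv2.imread(f)
        print(n,f,'pan',*fit(n,im,.517,.010,.068,.070,'edge'),'ring',*fit(n,im,.517,.010,.068,.0315,'line'))
E
python3 fit.py
```

```text
top pics/top0.png pan [0.5205 0.0095] [2.86042e+01 5.20000e-01 1.00000e-02] ring [0.5199 0.0099] [7.7324 0.52   0.01  ]
side pics/side0.png pan [0.5159 0.0099] [1.97385e+01 5.16000e-01 1.00000e-02] ring [0.516  0.0122] [2.1777 0.516  0.013 ]Traceback (most recent call last):
  File "fit.py", line 22, in <module>
    print(n,f,'pan',*fit(n,im,.517,.010,.068,.070,'edge'),'ring',*fit(n,im,.517,.010,.068,.0315,'line'))
                     ~~~^^^^^^^^^^^^^^^^^^^^^^^^^^^^^^^^^
  File "fit.py", line 14, in fit
    i=score(n,g,x0+dx,y0+dy,z,rad-.002); o=score(n,g,x0+dx,y0+dy,z,rad+.002)
                                           ~~~~~^^^^^^^^^^^^^^^^^^^^^^^^^^^^
  File "fit.py", line 6, in score
    C=np.c_[x+rad*np.cos(a),y+rad*np.sin(a),0*a+z]; q=proj(n,C)
                                                      ~~~~^^^^^
  File "h.py", line 9, in proj
    K,d,t,M=cam(n); P=np.atleast_2d(P).astype(float)
            ~~~^^^
  File "h.py", line 6, in cam
    c=r.calibration(n); K=np.array([[c['fx'],0,c['cx']],[0,c['fy'],c['cy']],[0,0,1]])
ValueError: time passes only in moves, steps and waits
```

Call:
drive_tool([
  [0,0,-0.2,0],
  [0,0,-0.2,0],
  [0,0,-0.2,0],
  [0,0,-0.2,0],
  [0,0,-0.2,0],
  [0,0,-0.2,0],
  [0,0,-0.2,0],
], grip=255, force=25)

```text
time: 15.98
ee_pos: [0.5667, -0.1694, 0.0605]
eef_rot: [0.027, 0.707, -0.027, 0.707]
ft_force: [-0.8, -0.0, -0.7]
width: 0.0231
```

Call:
drive_tool([
  [-0.5,0,0,0],
  [-2,0,0,0],
  [-5,0,0,0],
  [-8,0,0,0],
  [-11,0,0,0],
  [-12,0,0,0],
  [-12,0,0,0],
])

```text
time: 16.57
ee_pos: [0.5677, -0.1697, 0.1826]
eef_rot: [0.027, 0.705, -0.027, 0.708]
ft_force: [0.3, 0.3, -5.3]
width: 0.0233
```

```bash
python3 - <<'E'
import re
s=open('h.py').read()
s=s.replace("def cam(n):\n    c=r.calibration(n);","_C={n:r.calibration(n) for n in('top','side')}\ndef cam(n):\n    c=_C[n];")
open('h.py','w').write(s)
E
python3 st.py ; python3 look.py side pics/side13.png 270 130 130 130 5
python3 - <<'E'
from h import *
s=r.read_state(); x,y,z=s['ee_pos']
im=cv2.imread('pics/side13.png')
a=np.linspace(0,2*np.pi,60)
for dx,c in ((0,(0,0,255)),(-.003,(0,255,0))):
  for h,rad in ((-.0595,.023),(-.0235,.023),(.0105,.012)):
    P=np.c_[x+dx+rad*np.cos(a),y+rad*np.sin(a),0*a+z+h]
    q=((proj('side',P)-[270,130]+.5)*5-.5).astype(int)
    cv2.polylines(im,[q.reshape(-1,1,2)],True,c,1)
cv2.imwrite('pics/ov13.png',im)
E
```

```text
t 16.5667 p [ 0.5677 -0.1697  0.1826] F [ 0.26  0.33 -5.31] w 0.0233
[[ 0.004  0.076  0.997]
 [ 0.     0.997 -0.076]
 [-1.     0.     0.004]]
q [-0.51  0.41  0.92  1.67 -0.35  1.23  1.98]
```

View pics/side13.png

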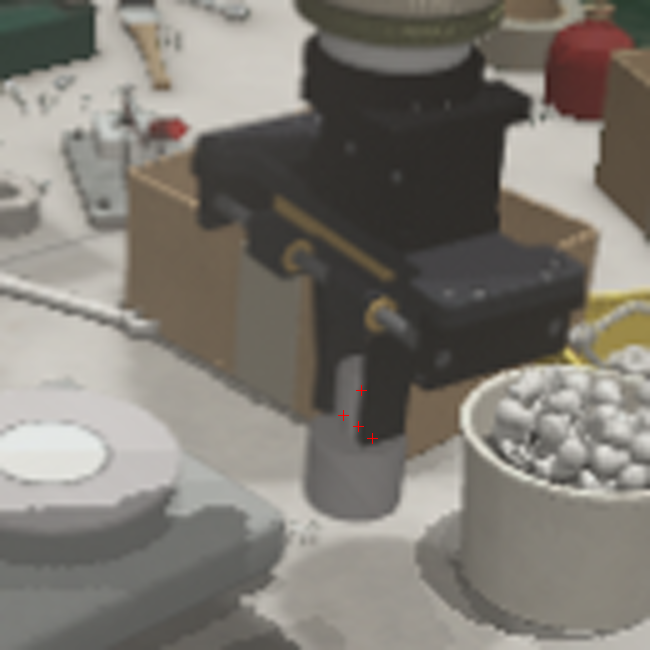

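View pics/ov13.png

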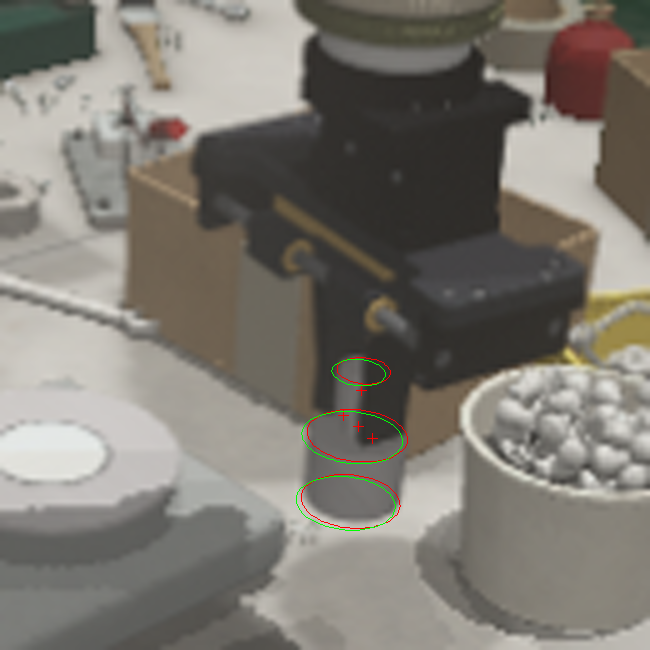

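```bash
python3 st.py .5175 .010 .150
```

```text
t 16.6167 p [ 0.5668 -0.1692  0.1805] F [ 0.08 -0.33 -5.75] w 0.0228
[[ 0.001  0.075  0.997]
 [ 0.001  0.997 -0.075]
 [-1.     0.001  0.001]]
q [-0.51  0.41  0.92  1.67 -0.35  1.23  1.98]
rows to target (cm): [ 3.05 17.49 -6.27]
```

Call:
drive_tool([
  [0,1,-0.5,0],
  [0,3,-1.5,0],
  [0,6,-2.5,0],
  [0,9,-3.5,0],
  [0,12,-4.5,0],
  [0,14.5,-5.5,0],
  [0,16.5,-6,0],
  [0,17.4,-6.3,0],
  [1,17.4,-6.3,0],
  [2,17.4,-6.3,0],
  [3,17.4,-6.3,0],
  [3,17.4,-6.3,0],
  [3,17.4,-6.3,0],
  [3,17.4,-6.3,0],
])

```text
time: 17.78
ee_pos: [0.5171, 0.0078, 0.1504]
eef_rot: [0.027, 0.707, -0.028, 0.707]
ft_force: [0.2, 0.2, -4.4]
width: 0.0231
```

```bash
python3 st.py .5175 .010 .1285; python3 look.py side pics/side14.png 215 130 130 130 5
python3 - <<'E'
from h import *
s=r.read_state(); x,y,z=s['ee_pos']
im=cv2.imread('pics/side14.png')
a=np.linspace(0,2*np.pi,60)
for h,rad in ((-.0595,.023),(-.0235,.023),(.0105,.012)):
    P=np.c_[x+rad*np.cos(a),y+rad*np.sin(a),0*a+z+h]
    q=((proj('side',P)-[215,130]+.5)*5-.5).astype(int)
    cv2.polylines(im,[q.reshape(-1,1,2)],True,(0,255,0),1)
cv2.imwrite('pics/ov14.png',im)
E
```

```text
t 17.7833 p [0.5171 0.0078 0.1504] F [ 0.2   0.25 -4.44] w 0.0231
[[-0.     0.077  0.997]
 [-0.001  0.997 -0.077]
 [-1.    -0.001 -0.   ]]
q [-0.92  0.23  0.92  1.9  -0.2   1.11  1.57]
rows to target (cm): [2.19 0.22 0.02]
```

View pics/ov14.png

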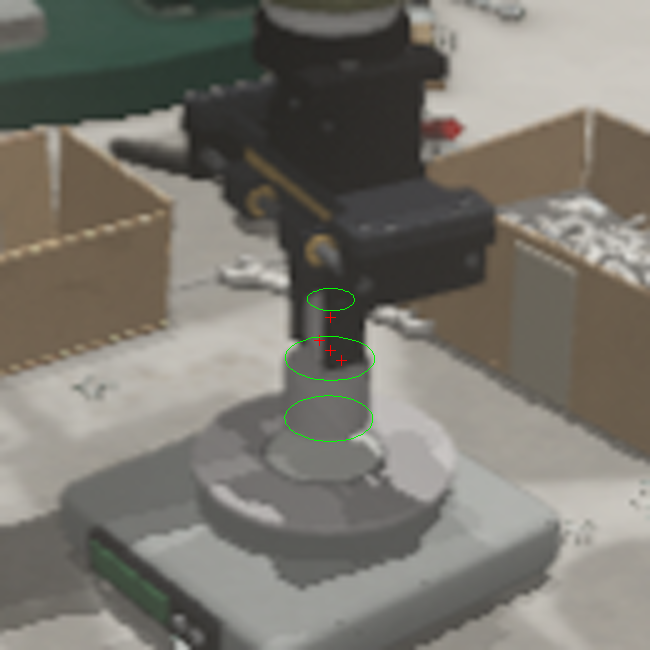

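Call:
drive_tool([
  [0.5,0.1,0.1,0],
  [1,0.1,0.1,0],
  [1.4,0.1,0.1,0],
  [1.6,0.1,0.1,0],
  [1.8,0.1,0.1,0],
  [2,0.1,0.1,0],
  [2.1,0.1,0.1,0],
  [2.2,0.1,0.1,0],
  [2.3,0.1,0.1,0],
  [2.3,0.1,0.1,0],
  [2.3,0.1,0.1,0],
  [2.3,0.1,0.1,0],
])

```text
time: 18.83
ee_pos: [0.5181, 0.0098, 0.1276]
eef_rot: [0.027, 0.707, -0.027, 0.707]
ft_force: [0.6, 0.8, -3.9]
width: 0.0232
```

```bash
python3 st.py .518 .010 .1225
```

```text
t 18.8333 p [0.5181 0.0098 0.1276] F [ 0.61  0.79 -3.93] w 0.0232
[[ 0.     0.076  0.997]
 [ 0.     0.997 -0.076]
 [-1.     0.     0.   ]]
q [-0.9   0.27  0.9   1.92 -0.24  1.07  1.6 ]
rows to target (cm): [ 0.51  0.02 -0.02]
```

Call:
drive_tool([
  [0.1,0,0,0],
  [0.2,0,0,0],
  [0.3,0,0,0],
  [0.3,0,0,0],
  [0.3,0,0,0],
  [0.3,0,0,0],
])

```text
time: 19.33
ee_pos: [0.5181, 0.0098, 0.1246]
eef_rot: [0.027, 0.707, -0.027, 0.707]
ft_force: [-1.7, -1.0, -2.4]
width: 0.0231
```

```bash
python3 st.py .518 .010 .1225;python3 look.py side pics/side15.png 215 130 130 130 5
```

```text
t 19.3333 p [0.5181 0.0098 0.1246] F [-1.69 -0.96 -2.35] w 0.0231
[[ 0.     0.076  0.997]
 [ 0.     0.997 -0.076]
 [-1.     0.     0.   ]]
q [-0.89  0.27  0.9   1.92 -0.24  1.06  1.6 ]
rows to target (cm): [ 0.21  0.02 -0.01]
```

View pics/side15.png

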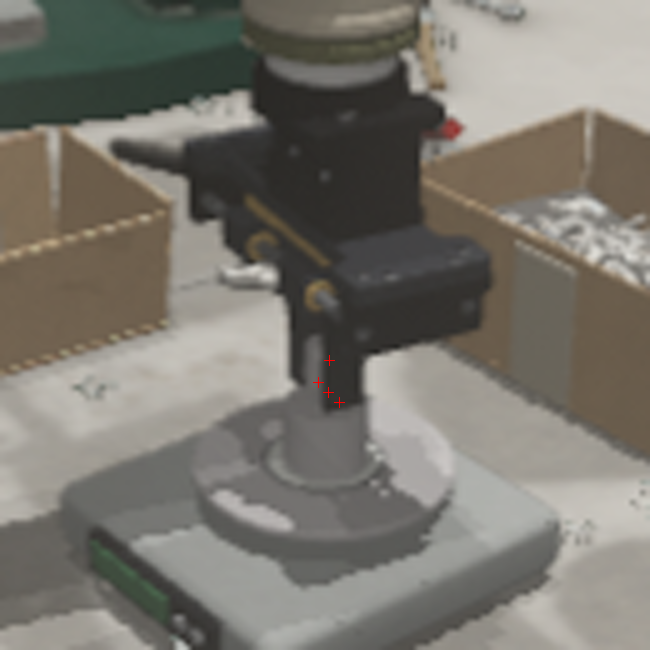

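The weight is on the pan inside the ring: body 285–370, ring 265–382. The pan carries about half the load. I'll go down a little more.

Call:
drive_tool([
  [0.1,0,0,0],
  [0.2,0,0,0],
  [0.3,0,0,0],
  [0.3,0,0,0],
  [0.3,0,0,0],
  [0.3,0,0,0],
])

```text
time: 19.88
ee_pos: [0.5181, 0.0098, 0.1216]
eef_rot: [0.027, 0.707, -0.027, 0.707]
ft_force: [-1.2, -0.2, 0.0]
width: 0.023
```

Call:
drive_tool([
  [0,0,0,0],
  [0,0,0,0],
  [0,0,0,0],
], grip=255, force=4)

```text
time: 20.13
ee_pos: [0.5182, 0.0098, 0.1216]
eef_rot: [0.027, 0.707, -0.027, 0.707]
ft_force: [0.3, -0.8, 0.3]
width: 0.0235
```

Call:
drive_tool([
  [0,0,0,0],
  [0,0,0,0],
  [0,0,0,0],
  [0,0,0,0],
  [0,0,0,0],
], grip=110)

```text
time: 20.55
ee_pos: [0.5181, 0.0098, 0.1215]
eef_rot: [0.027, 0.707, -0.027, 0.707]
ft_force: [-0.0, 0.9, -0.7]
width: 0.0463
```

```bash
python3 st.py .518 .010 .1225;python3 look.py side pics/side16.png 215 130 130 130 5
```

```text
t 20.55 p [0.5181 0.0098 0.1215] F [-0.04  0.95 -0.68] w 0.0463
[[ 0.     0.076  0.997]
 [ 0.     0.997 -0.076]
 [-1.     0.     0.   ]]
q [-0.89  0.28  0.9   1.92 -0.25  1.06  1.61]
rows to target (cm): [-0.1   0.02 -0.01]
```

View pics/side16.png

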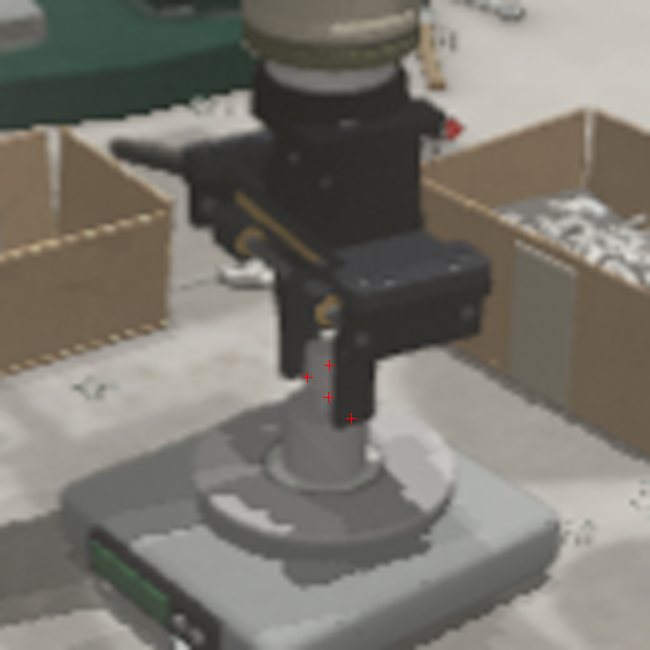

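Released and standing upright in the ring. I'll retract up and then away, so the top view is clear.

Call:
drive_tool([
  [-1,0,0,0],
  [-2.5,0,0,0],
  [-5,0,0,0],
  [-8,0,0,0],
  [-11,0,0,0],
  [-14,1,0,0],
  [-15,4,0,0],
  [-15,8,0,0],
  [-15,12,0,0],
  [-15,16,0,0],
  [-15,20,0,0],
  [-15,24,0,0],
  [-15,28,0,0],
  [-15,32,0,0],
  [-15,36,0,0],
  [-15,38,0,0],
  [-15,38,0,0],
  [-15,38,0,0],
])

```text
time: 22.1
ee_pos: [0.5464, 0.3897, 0.2715]
eef_rot: [0.026, 0.706, -0.027, 0.707]
ft_force: [0.6, -1.0, 0.1]
width: 0.0493
```

```bash
python3 st.py; python3 look.py side pics/side17.png 215 150 130 130 5; python3 look.py top pics/top17.png 215 155 110 110 5
python3 - <<'E'
from h import *
from fit import fit
for n in('top','side'):
    im=np.ascontiguousarray(r.camera(n)[:,:,::-1]); cv2.imwrite(f'pics/{n}18.png',im)
    print(n,'pan',fit(n,im,.517,.01,.062,.07,'edge')[0],'ring',fit(n,im,.517,.01,.062,.0315,'line')[0])
    # weight: grip top circle and body shoulder
    print(' griptop',fit(n,im,.517,.01,.132,.012,'edge')[0],'body',fit(n,im,.517,.01,.098,.023,'edge')[0])
E
```

```text
t 22.1 p [0.5464 0.3897 0.2715] F [ 0.56 -0.97  0.11] w 0.0493
[[ 0.     0.074  0.997]
 [-0.001  0.997 -0.074]
 [-1.    -0.001  0.   ]]
q [-1.18  0.5   0.74  1.31 -0.33  1.46  1.03]
top pan [0.521  0.0095] ring [0.5201 0.0099]
 griptop [0.5119 0.0121] body [0.5229 0.0073]
side pan [0.5161 0.0109] ring [0.5167 0.0124]
 griptop [0.5114 0.0024] body [0.5181 0.0049]
```

View pics/side17.png

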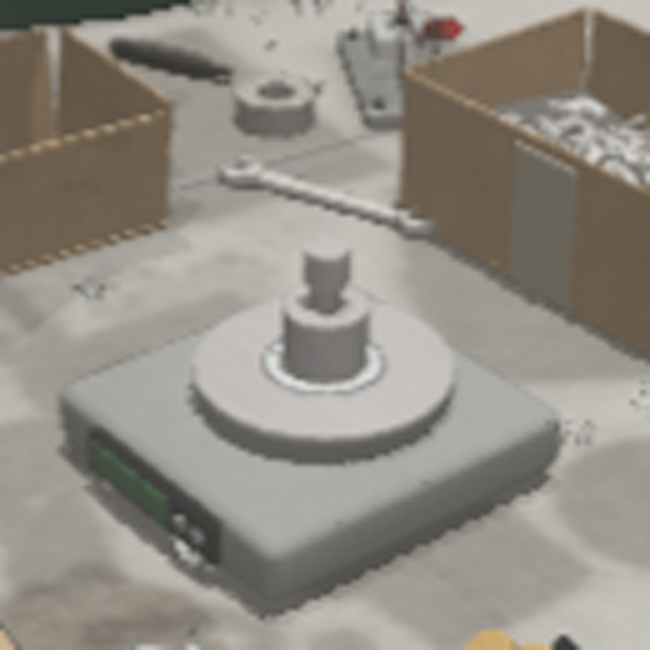

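View pics/top17.png

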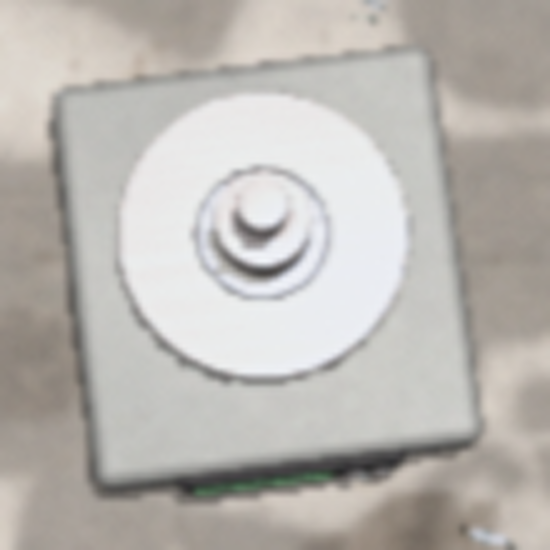

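View pics/top18.png

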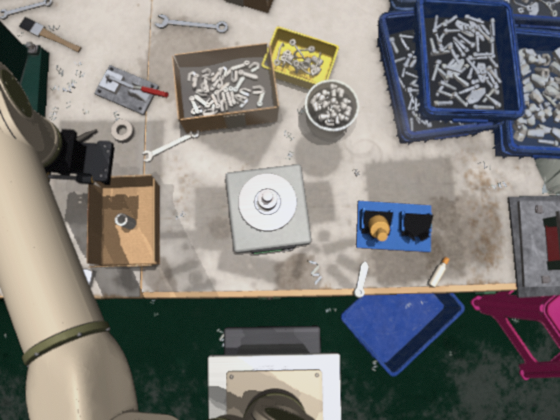

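The weight stands upright inside the ring in both views, with brass and sleeve in place. To measure the centring, I'll overlay a modelled weight at each camera's ring centre.

```bash
python3 - <<'E'
from h import *
a=np.linspace(0,2*np.pi,90); out=[]
for n,f,o,c0 in (('top','top18',(235,180),(.520,.0098)),('side','side18',(250,195),(.5163,.0113))):
    im=cv2.imread(f'pics/{f}.png'); k=8
    c=cv2.resize(im[o[1]:o[1]+60,o[0]:o[0]+60],None,fx=k,fy=k,interpolation=cv2.INTER_CUBIC)
    d=c.copy()
    for z,rad,col in ((.062,.0325,(255,0,0)),(.062,.023,(0,0,255)),(.098,.023,(0,160,0)),(.132,.012,(0,0,255))):
        P=np.c_[c0[0]+rad*np.cos(a),c0[1]+rad*np.sin(a),0*a+z]
        q=((proj(n,P)-np.array(o)+.5)*k-.5).astype(int); cv2.polylines(d,[q.reshape(-1,1,2)],True,col,1)
    # keep within 800 wide
    out.append(d[:, :400] if 0 else cv2.resize(d,(400,400)))
cv2.imwrite('pics/ov18.png',np.hstack(out))
E
```

```text
(no output)
```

View pics/ov18.png

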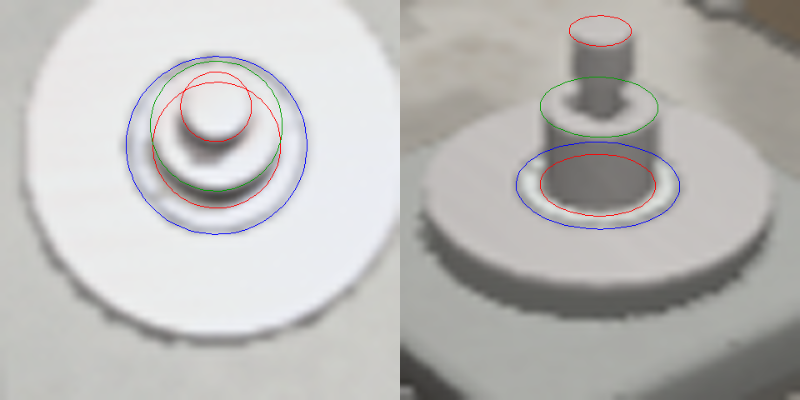

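In both views the weight matches the model centred on the ring to about 1–2 mm, upright. I'm handing in.

```bash
python3 -c "
from bench import r
print(r.close_job())"
```

```text
the job is handed in; nothing more can be done
None
```

The job is handed in, with about 22 s of the 58 s used before hand-in; it reports no verdict.

**What I did**
- I moved the sleeve from the pan into the tray, where it stands released.
- I drew the steel weight out of its seat along its axis. A relaxed grip just above the bench let it swing upright. I then stood it on the bench, regrasped it and lowered it slowly onto the pan. I let go only once the wrist force was about 0, meaning the pan was carrying the weight.

**Last checks**
- **Steel weight:** in both cameras it stands upright and matches a model centred on the ring to about 1–2 mm. The pan model drawn 6 mm down also fits.
- **Other objects:** the top view shows the sleeve standing in the tray and the brass weight in its seat. I checked the brass weight only by eye.
- **Arm:** it was retracted clear, with the measured force about 1 N or less.

**Disagreements**
- **Camera offset:** the two cameras place the pan centre about 4 mm apart in x. I aimed between them and judged the final centring within each camera separately.
- **Failed fit:** an automatic edge fit of the weight gave inconsistent positions. I disregarded it in favour of the overlays.

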